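# Push the heavy crate of blanks into the bench-stop corner

### The job

Park the tall, heavy crate of turning blanks in the corner of the L-shaped bench stop: slide it over the bench until its base board lies flush against both the long fence at the far side and the short cleat on the right, then draw the hand clear. It is top-heavy, so push it only low down, on the edges of its base board, with the fingers or their outsides and never on the box above; do not tip, grip or lift it. Leave everything else on the bench where it stands.

Things in the scene. Friction and masses are not known exactly. Their poses are not given: they have to be found in the camera images.
- crate: loose base board of the crate, a dark wooden slab 130 (x) by 180 (y) by 30 high, with tote fixed on it; together about 1.4 kg (1.1 to 1.8), centre of mass about 75 up; takes about 5 to 13 N to slide, tips if pushed over about 70 up. Origin: centre of its underside, z up, +x towards the fence within 20 degrees. It juts out 45 beyond the box on -x (robot side) and 45 on each y side; flush on +x
- tote: the upright wooden box fixed on the base board, not to be touched: 85 (x) by 90 (y), end boards up to 210 above the board with a round handle bar along y between them near the top, nine square wooden blanks standing in it. Origin: centre of its underside, 30 above the bench, 22.5 to +x of the crate's origin; axes as the crate's.
- crate_corner (a point): the corner of the base board at its underside that belongs in the corner of the stop: 65 along +x and 90 along -y from the crate's origin; axes as the crate's
- stop: L-shaped wooden bench stop, fixed, 35 high. Origin: inner corner of the L at bench height, z up. The fence's inner face is the plane x = 0, from 30 beyond the corner to 390 along +y, 30 thick behind it; the cleat's inner face is the plane y = 0, running from the corner 130 along -x, 30 thick to -y. The crate belongs on the -x, +y side, its axes parallel to these
- stool: small dark model stool, 68 across, 70 high, loose bystander; origin centre of the underside
- glue: white bottle, 60 across, 170 high, loose bystander beyond the fence; origin centre of the underside
- wax: low dark tin, 76 across, 55 high, loose bystander beyond the fence; origin centre of the underside
- mallet: wooden mallet lying along its x, 280 long, head 60 by 120 by 75 high at its +x end (centre 110 from the origin), loose bystander at the left; origin at bench height
- plane: wooden block plane, 160 by 50, 95 high, lying along its x, loose bystander at the right; origin centre of the underside
- square: try square lying flat, dark wooden stock 120 along x with a steel blade reaching 170 to +y at its +x end, 18 high, loose bystander at the right; origin centre of the stock's underside
- bowl: wooden bowl, 120 across, 50 high, loose bystander at the left; origin centre of the underside
Things that resemble listed ones, but are neither listed nor needed, are in the scene too. What is shaped like the crate but orange or yellow is not meant.

How it is judged (in metres and radians):
At the end, for the whole second after the job is handed in: the crate stands flat and still with its base board's corner within 8 mm of the fence and within 8 mm of the cleat, and square to them within 0.05 rad (3 degrees) (x of crate_corner in the frame of stop between -0.008 and 0.006 m and y of crate_corner in the frame of stop between -0.006 and 0.008 m and angle between the x axis of crate and the x axis of stop, either way round below 0.05 rad and angle between crate's own z axis and vertical below 0.03 rad and height (world z) of crate below 0.006 m and linear speed of crate below 0.01 m/s); the robot touches nothing.
It fails at once if the crate tips by more than 0.12 rad (7 degrees) (angle between crate's own z axis and vertical above 0.12 rad).
It fails at once if the crate is lifted by more than 12 mm (height (world z) of crate above 0.012 m).
It fails at once if the robot pushes on the box above the base board (more than 3 N) (contact force between any of the fingers, the arm and tote above 3 N).
It fails at once if another thing on the bench is moved or lifted by more than 25 mm (distance of any of stool, glue, wax, mallet, plane, square, bowl from where it was at the start of the episode above 0.025 m).
It also fails if it takes over 56 s, if anything falls off the work surface, if the arm or the gripper's body presses on something with over 40 N, if the wrist force passes 120 N, or if a joint passes its speed limit or range.

### The arm

A 6-joint arm with a two-finger parallel gripper is mounted at the origin on the work surface. World frame = base frame: x ahead of the robot, y to its left, z up, the work surface at z = 0. Lengths are in m, angles in degrees, forces in N, time in s.
With the tool pointing down it reaches from about 0.25 to 0.775 m from the base axis. Payload 4 kg.
Tool frame: the origin (TCP) lies midway between the tips of the shut fingers; the grasp point (between the pads) lies 19 mm behind it (manip.grip_depth is the distance from the TCP to the grasp point, in m); z points along the fingers, y is the direction in which the jaws open and shut (so a half turn about z gives the same grasp; the last joint's range is limited). The gripper opens to 85 mm and grips with 20 to 120 N. Pads are 22 mm wide; open, the fingers measure 114 mm over their backs; the gripper's body (76 mm by 85 mm) begins 54 mm behind the grasp point. The pads swing forward as they close: fully open they stand 13 mm farther back than shut.
Start: joints at [-75.636, 4.996, 78.535, -0, 96.463, -5.907], TCP at [0.191, -0.516, 0.231] pointing down, gripper open.
Joint ranges: [-177.83, 177.83], [-43.37, 116.18], [15.69, 146.23], [-61.86, 241.86], [9.47, 152.12], [-147.06, 147.06]. Speed limits (degrees/s): [159.86, 159.86, 180, 180, 180, 180].

### API

Orientations are given as a 3x3 rotation matrix whose columns are the frame's x, y, z axes.
In Python, from workcell import manip, viewer gives the robot as it stands. The module is installed in compiled form; this text tells all that it offers.
- The arm moves only by the tool drive_tool, never from a script. Its argument "series" is a list of rows, each an object of numbers: "x", "y", "z": the shift along the world's x, y, z as a fraction of full scale; "wx", "wy", "wz": the turn, a rotation vector about the world's x, y, z as a fraction of full scale; "gripper": the closure, from 0 (fully open) to 1 (shut). In form: [{"x": .., "y": .., "z": .., "wx": .., "wy": .., "wz": .., "gripper": ..}, ...]. A call has 1 to 5 rows; each row is the pose to reach, as a shift and turn from the pose commanded when the call began; what a row does not reach only later rows make up. Full scale, the value 1, is 50 cm for a shift and pi/4 rad for a turn. A row lasts 1/8 s, in which the tool goes at most 62.5 mm and 10.7 degrees, less where a joint would pass 70% of its speed; a pose out of reach is approached as far as the arm can. A call with a number of a shift or a turn outside -1 to 1 is refused whole. A call with a gripper value outside its range is refused whole. The fingers move at their own pace and stop on an object; "grip_force" is the grip in N (left out, the last holds). Time passes only in rows, so rows that repeat a pose let the fingers close. It gives the time, the measured TCP pose, the force and the opening at its end, in the units of the state.
- manip.get_obs(): the state, without advancing time (a new reading comes with each control period).
- viewer.grab_frame(name): name is "scene" or "top" or "wrist"; returns a dict with "color" (400x640x3 uint8, blue, green, red), "fov_y" (degrees; the focal length in pixels is half the picture's height over the tangent of half this angle, whatever the lens; pixels are square), "cx", "cy" (the principal point, pixels), "rvec" (rotation vector, rad) and "tvec" (3), from world to camera coordinates, as OpenCV has them; the wrist camera has in their place "T_tool_cam" (4x4, takes a point from camera to tool coordinates, whose origin is the TCP and whose axes are the flange's). Camera axes: x right, y down, z forward; pixel columns grow to the right and rows downward; lengths in m; the calibration is good to about 2 mm. A picture is of the moment at which its call begins: read the wrist's pose just before it. There is no depth.
- manip.job_done(): hands the job in, once; it reports no verdict.
The state is a dict: "time": time; "joints": joint angles; "qd": joint speeds; "joint_torque": joint torques, N m; "ee_pos": TCP position; "ee_rot": TCP orientation; "wrist_force": force on the tool from outside, world axes, zero at the start; "wrist_torque": the same for the moment, N m; "opening": finger opening in m.
Only numpy, scipy, OpenCV 4.12 (cv2) and the standard library are available. Lean on these libraries where they do the work, as an engineer would, in place of code of your own. Each camera call takes 0.05 s, during which the arm holds its last target. There are 200 camera calls.

## Working session

There is one attempt and no reset: what is moved stays moved. The work goes in short steps, Python scripts to look and compute and a tool call to move; the robot and the scene stay as the last step left them, time stands still between calls to the robot, and variables do not carry over. Pictures are saved under pics/ and viewed, about 8 in all and at most 12, crops included, and the job is handed in when it is done.

Besides the shell and the picture viewer there is one more tool, called after "Request:" as name(argument=value, ...), one argument or row to a line, values as JSON. drive_tool: Moves the arm, as the interface text tells. Its arguments: {"type":"object","properties":{"series":{"type":"array","items":{"type":"object","properties":{"x":{"type":"number","minimum":-1,"maximum":1},"y":{"type":"number","minimum":-1,"maximum":1},"z":{"type":"number","minimum":-1,"maximum":1},"wx":{"type":"number","minimum":-1,"maximum":1},"wy":{"type":"number","minimum":-1,"maximum":1},"wz":{"type":"number","minimum":-1,"maximum":1},"gripper":{"type":"number"}}}},"grip_force":{"type":"number"}},"required":["series"]}

```bash
mkdir -p pics; cat > h.py <<'E'
import numpy as np, cv2
from workcell import manip, viewer
def grab(n,fn=None):
    o=manip.get_obs(); f=viewer.grab_frame(n)
    if fn: cv2.imwrite('pics/'+fn,f['color'])
    return f,o
def cam(f,o=None):
    h=f['color'].shape[0]; F=h/2/np.tan(np.radians(f['fov_y'])/2)
    K=np.array([[F,0,f['cx']],[0,F,f['cy']],[0,0,1]])
    if 'rvec' in f:
        R=cv2.Rodrigues(np.array(f['rvec'],float))[0]; t=np.array(f['tvec'],float).ravel()
        return K,R,t
    T=np.eye(4);T[:3,:3]=o['ee_rot'];T[:3,3]=o['ee_pos'];W=np.linalg.inv(T@np.array(f['T_tool_cam']))
    return K,W[:3,:3],W[:3,3]
def ray(c,uv,z):
    K,R,t=c; C=-R.T@t
    d=(R.T@np.linalg.inv(K)@np.c_[np.atleast_2d(uv),np.ones(len(np.atleast_2d(uv)))].T).T
    return C+d*((z-C[2])/d[:,2])[:,None]
def proj(c,P):
    K,R,t=c; p=(K@(R@np.atleast_2d(P).T+t[:,None])).T
    return p[:,:2]/p[:,2:]
E
python3 - <<'E'
from h import *
for n in('top','scene'):
    f,o=grab(n,n+'0.png');c=cam(f,o);print(n,f['fov_y'],-c[1].T@c[2])
print(o)
E
```

```text
top 49.05062600743895 [0.4067286  0.0266504  1.31516177]
scene 53.777922682589484 [0.98848063 0.86029078 0.66053542]
{'time': 0.05, 'joints': array([-7.56367271e+01,  5.03880907e+00,  7.86240209e+01, -1.39870630e-03,
        9.64648788e+01, -5.90695046e+00]), 'qd': array([-0.02852198, -0.01098691, -0.14604226,  0.02032719, -0.03851439,
       -0.05982719]), 'joint_torque': array([ 2.20860857e-03, -3.53297246e+01, -3.14509678e+01, -1.69236000e-04,
        8.04263691e-03, -1.29777200e-05]), 'ee_pos': array([ 0.19041101, -0.51544978,  0.23014842]), 'ee_rot': array([[ 9.38070113e-01,  3.46444991e-01, -5.76428657e-04],
       [ 3.46445409e-01, -9.38067664e-01,  2.15324827e-03],
       [ 2.05252992e-04, -2.21959891e-03, -9.99997516e-01]]), 'wrist_force': array([-0.15927614, -0.94613901, -0.61580677]), 'wrist_torque': array([-0.0079291 , -0.01525355,  0.01929098]), 'opening': 0.08564082637331387}
```

View pics/top0.png

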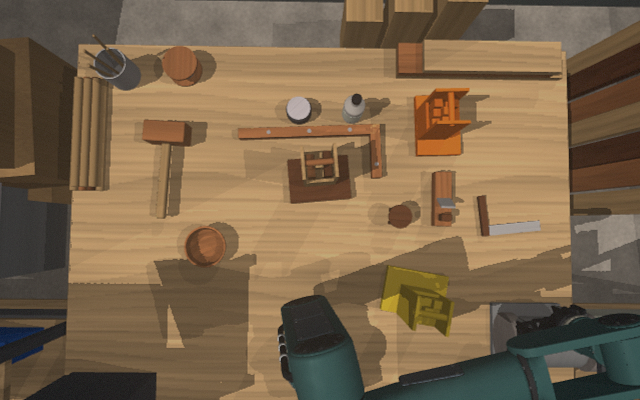

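View pics/scene0.png

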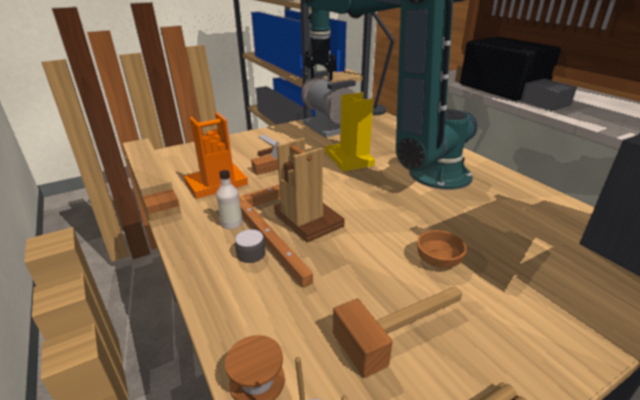

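The top view has x up and y to the left. There are three crate-shaped things: orange at (440,122), yellow at (418,300) and a dark brown board with a wooden box at (320,180). The brown one fits the description, and it stands inside the L: fence from (240,133) to (380,130), cleat at (376,155). I'll confirm this in an enlarged crop.

```bash
python3 - <<'E'
from h import *
f,o=grab('top');c=cam(f,o);im=f['color']
cr=im[85:240,225:445];cv2.imwrite('pics/c1.png',cv2.resize(cr,None,fx=3.6,fy=3.6,interpolation=cv2.INTER_CUBIC))
print(proj(c,[[0,0,0],[.5,0,0],[.5,.2,0]]))
hsv=cv2.cvtColor(im,cv2.COLOR_BGR2HSV)
for p in [(300,190),(340,195),(296,168),(345,162),(270,132),(376,160),(355,129),(250,160),(320,205)]: print(p,hsv[p[1],p[0]])
E
```

```text
[[321.08238811 362.29753484]
 [322.58251784 192.62627194]
 [255.98705499 191.94757082]]
(300, 190) [ 12 142  99]
(340, 195) [ 11 136 101]
(296, 168) [ 10 141  92]
(345, 162) [ 13 138  72]
(270, 132) [ 10  65 158]
(376, 160) [ 12 148 102]
(355, 129) [ 12 149 173]
(250, 160) [ 16 109 159]
(320, 205) [ 16 111 177]
```

View pics/c1.png

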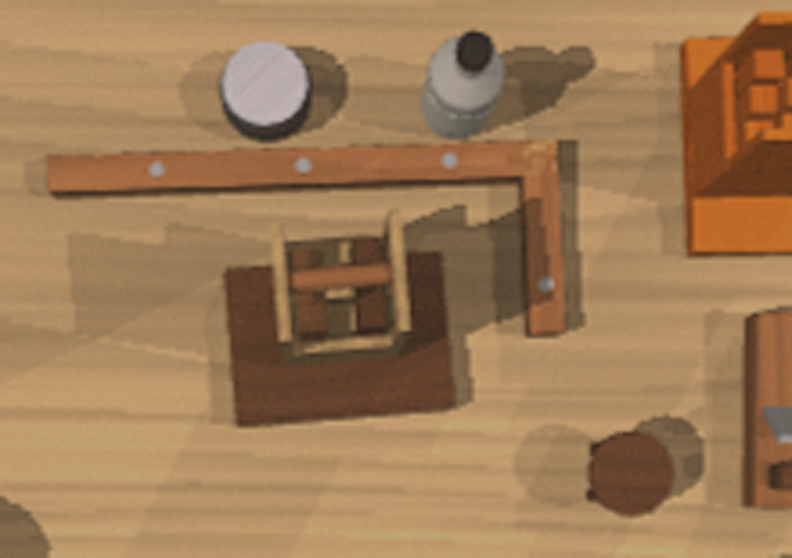

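The crop confirms it: dark base board with corners at about (238,424), (455,407), (440,253) and (225,268), and a natural-wood box on it. The stop's inner corner is at (522,180). The stool at (630,470) stands near the cleat's open end.

```bash
python3 - <<'E'
from h import *
f,o=grab('top');c=cam(f,o);im=f['color']
P=lambda a:(np.array(a,float)+.5)/3.6+[225,85]-.5
B=ray(c,P([(238,424),(455,407),(440,253),(225,268)]),.03);S=ray(c,P([(50,192),(522,180),(528,335)]),.035)
np.set_printoptions(precision=4,suppress=True)
print('NL NR FR FL\n',B[:,:2]);print('sides',np.linalg.norm(B-np.roll(B,-1,0),axis=1))
e=lambda v:np.degrees(np.arctan2(v[1],v[0]))
print('yaws',e(B[3]-B[0]),e(B[2]-B[1]),e(B[0]-B[1])-90,e(B[3]-B[2])-90)
print(S[:,:2],np.linalg.norm(np.diff(S,axis=0),axis=1),e(S[0]-S[1])-90,e(S[1]-S[2]))
print('stool',ray(c,P([(632,472)]),.07),'stool left',ray(c,P([(588,470)]),.07),'bottle',ray(c,P([(455,115)]),.0))
E
```

```text
NL NR FR FL
 [[ 0.4681  0.0937]
 [ 0.4838 -0.0832]
 [ 0.6104 -0.0702]
 [ 0.596   0.1061]]
sides [0.1776 0.1273 0.1769 0.1285]
yaws 5.508631403646834 5.843805692114674 5.057474144224557 4.665695242568972
[[ 0.6562  0.2495]
 [ 0.6707 -0.1369]
 [ 0.543  -0.1421]] [0.3867 0.1279] 2.153436812923701 2.333422506473516
stool [[ 0.4313 -0.22    0.07  ]] stool left [[ 0.4326 -0.1852  0.07  ]] bottle [[ 0.7328 -0.0845  0.    ]]
```

Request:
drive_tool(
  series=[
    {"z":0.2},
    {"z":0.3,"wz":-0.2},
    {"z":0.3,"x":0.1,"wz":-0.4},
    {"z":0.3,"x":0.2,"wz":-0.4},
    {"z":0.3,"x":0.3,"wz":-0.4},
  ],
  grip_force=100,
)

```text
invalid input
```

```bash
python3 - <<'E'
from h import *
f,o=grab('wrist');np.set_printoptions(precision=3,suppress=True)
print(f['T_tool_cam'],o['ee_pos'],o['ee_rot'],o['joints'])
E
```

```text
[[-0.    -0.961 -0.277  0.068]
 [ 1.    -0.    -0.001  0.001]
 [ 0.001 -0.277  0.961 -0.143]
 [ 0.     0.     0.     1.   ]] [ 0.19  -0.516  0.231] [[ 0.938  0.346 -0.   ]
 [ 0.346 -0.938  0.001]
 [ 0.    -0.001 -1.   ]] [-75.636   5.026  78.592  -0.     96.461  -5.907]
```

Request:
drive_tool(
  series=[
    {"x":0,"y":0,"z":0.12,"wx":0,"wy":0,"wz":0.2,"gripper":0},
    {"x":0.05,"y":0,"z":0.24,"wx":0,"wy":0,"wz":0.4,"gripper":0},
    {"x":0.16,"y":0,"z":0.26,"wx":0,"wy":0,"wz":0.6,"gripper":0},
    {"x":0.26,"y":0.03,"z":0.26,"wx":0,"wy":0,"wz":0.8,"gripper":0},
    {"x":0.32,"y":0.1,"z":0.26,"wx":0,"wy":0,"wz":1.0,"gripper":0},
  ],
  grip_force=100,
)

```text
time: 0.88
ee_pos: [0.3526, -0.466, 0.3597]
ee_rot: [[0.413, 0.911, -0.001], [0.911, -0.413, 0.002], [0.001, -0.001, -1.0]]
wrist_force: [0.4, -0.1, 1.1]
opening: 0.0852
```

Request:
drive_tool(
  series=[
    {"x":0.02,"y":0.12,"z":0,"wx":0,"wy":0,"wz":0.2,"gripper":0},
    {"x":0.04,"y":0.24,"z":0,"wx":0,"wy":0,"wz":0.4,"gripper":0},
    {"x":0.04,"y":0.36,"z":0,"wx":0,"wy":0,"wz":0.6,"gripper":0},
    {"x":0.03,"y":0.48,"z":0,"wx":0,"wy":0,"wz":0.8,"gripper":0},
    {"x":0.02,"y":0.6,"z":0,"wx":0,"wy":0,"wz":1.0,"gripper":0},
  ],
)

```text
time: 1.5
ee_pos: [0.3601, -0.164, 0.3612]
ee_rot: [[-0.351, 0.936, 0.001], [0.936, 0.351, 0.0], [0.0, 0.001, -1.0]]
wrist_force: [1.5, 1.3, -0.2]
opening: 0.0855
```

Request:
drive_tool(
  series=[
    {"x":0,"y":0.1,"z":0,"wx":0,"wy":0,"wz":0.2,"gripper":0},
    {"x":0,"y":0.2,"z":0,"wx":0,"wy":0,"wz":0.4,"gripper":0},
    {"x":0,"y":0.3,"z":0,"wx":0,"wy":0,"wz":0.6,"gripper":0},
    {"x":0,"y":0.35,"z":0,"wx":0,"wy":0,"wz":0.8,"gripper":0},
    {"x":0,"y":0.35,"z":0,"wx":0,"wy":0,"wz":1.0,"gripper":0},
  ],
)

```text
time: 2.12
ee_pos: [0.3602, 0.0108, 0.3616]
ee_rot: [[-0.912, 0.41, 0.001], [0.41, 0.912, 0.0], [-0.001, 0.001, -1.0]]
wrist_force: [-0.3, -0.8, -0.2]
opening: 0.0855
```

Request:
drive_tool(
  series=[
    {"x":0.02,"y":0,"z":-0.1,"wx":0,"wy":0,"wz":0.2,"gripper":0},
    {"x":0.06,"y":0,"z":-0.2,"wx":0,"wy":0,"wz":0.4,"gripper":0},
    {"x":0.09,"y":0,"z":-0.3,"wx":0,"wy":0,"wz":0.59,"gripper":0},
    {"x":0.09,"y":0,"z":-0.4,"wx":0,"wy":0,"wz":0.59,"gripper":0},
    {"x":0.09,"y":0,"z":-0.4,"wx":0,"wy":0,"wz":0.59,"gripper":0},
  ],
)

```text
time: 2.75
ee_pos: [0.4017, 0.0095, 0.1563]
ee_rot: [[-0.999, -0.032, -0.012], [-0.032, 0.999, 0.001], [0.012, 0.002, -1.0]]
wrist_force: [0.5, -0.5, -0.0]
opening: 0.0854
```

Request:
drive_tool(
  series=[
    {"x":0,"y":0,"z":-0.03,"wx":0,"wy":-0.15,"wz":0,"gripper":0},
    {"x":0,"y":0,"z":-0.1,"wx":0,"wy":-0.27,"wz":0,"gripper":0},
    {"x":0,"y":0,"z":-0.17,"wx":0,"wy":-0.27,"wz":0,"gripper":0},
    {"x":0,"y":0,"z":-0.24,"wx":0,"wy":-0.27,"wz":0,"gripper":0},
    {"x":0,"y":0,"z":-0.29,"wx":0,"wy":-0.27,"wz":0,"gripper":0},
  ],
)

```text
time: 3.38
ee_pos: [0.4077, 0.0087, 0.0187]
ee_rot: [[-0.976, -0.031, 0.215], [-0.032, 0.999, -0.001], [-0.215, -0.007, -0.977]]
wrist_force: [1.1, 0.4, 1.1]
opening: 0.0855
```

Request:
drive_tool(
  series=[
    {"x":0,"y":0,"z":-0.02,"wx":0,"wy":0,"wz":0,"gripper":0},
    {"x":0.02,"y":0,"z":-0.026,"wx":0,"wy":0,"wz":0,"gripper":0},
    {"x":0.05,"y":0,"z":-0.026,"wx":0,"wy":0,"wz":0,"gripper":0},
    {"x":0.08,"y":0,"z":-0.026,"wx":0,"wy":0,"wz":0,"gripper":0},
    {"x":0.08,"y":0,"z":-0.026,"wx":0,"wy":0,"wz":0,"gripper":0},
  ],
)

```text
time: 4.0
ee_pos: [0.4487, 0.0087, 0.0057]
ee_rot: [[-0.976, -0.031, 0.215], [-0.032, 0.999, -0.0], [-0.215, -0.007, -0.977]]
wrist_force: [-0.5, 0.2, 0.3]
opening: 0.0854
```

```bash
python3 - <<'E'
from h import *
f,o=grab('scene');cv2.imwrite('pics/s1.png',cv2.resize(f['color'][120:280,180:440],None,fx=3,fy=3,interpolation=cv2.INTER_CUBIC))
print(o['ee_pos'],o['wrist_force'])
E
```

```text
[0.44867526 0.00874658 0.00571498] [-0.51260643  0.23160031  0.27380376]
```

View pics/s1.png

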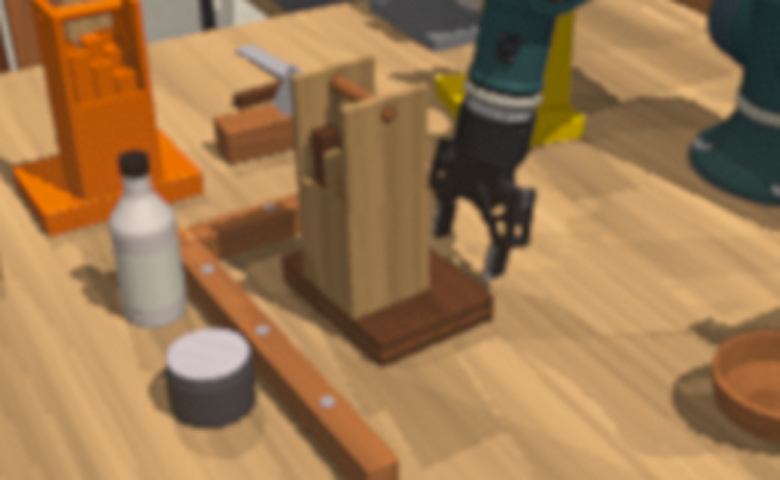

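The fingers stand open behind the near edge of the board, clear of the box. The left tip is at about (495,272) in the crop, a little high, so I'll lower it slightly and then push slowly.

Request:
drive_tool(
  series=[
    {"x":0,"y":0,"z":-0.006,"wx":0,"wy":0,"wz":0,"gripper":0},
    {"x":0,"y":0,"z":-0.014,"wx":0,"wy":0,"wz":0,"gripper":0},
    {"x":0.015,"y":0,"z":-0.014,"wx":0,"wy":0,"wz":0,"gripper":0},
    {"x":0.025,"y":0,"z":-0.014,"wx":0,"wy":0,"wz":0,"gripper":0},
    {"x":0.035,"y":0,"z":-0.014,"wx":0,"wy":0,"wz":0,"gripper":0},
  ],
)

```text
time: 4.68
ee_pos: [0.4637, 0.009, -0.0035]
ee_rot: [[-0.977, -0.031, 0.211], [-0.032, 0.999, 0.0], [-0.211, -0.007, -0.978]]
wrist_force: [0.4, 0.7, 0.4]
opening: 0.0854
```

Request:
drive_tool(
  series=[
    {"x":0.01,"y":0,"z":0,"wx":0,"wy":0,"wz":0,"gripper":0},
    {"x":0.02,"y":0,"z":0,"wx":0,"wy":0,"wz":0,"gripper":0},
    {"x":0.03,"y":0,"z":0,"wx":0,"wy":0,"wz":0,"gripper":0},
    {"x":0.04,"y":0,"z":0,"wx":0,"wy":0,"wz":0,"gripper":0},
    {"x":0.05,"y":0,"z":0,"wx":0,"wy":0,"wz":0,"gripper":0},
  ],
)

```text
time: 5.3
ee_pos: [0.4826, 0.0104, -0.0059]
ee_rot: [[-0.98, -0.032, 0.197], [-0.033, 0.999, 0.002], [-0.197, -0.004, -0.98]]
wrist_force: [-15.2, 1.6, 10.3]
opening: 0.0854
```

Request:
drive_tool(
  series=[
    {"x":0.0,"y":0,"z":0.006,"wx":0,"wy":0,"wz":0,"gripper":0},
    {"x":0.01,"y":0,"z":0.012,"wx":0,"wy":0,"wz":0,"gripper":0},
    {"x":0.02,"y":0,"z":0.012,"wx":0,"wy":0,"wz":0,"gripper":0},
  ],
)

```text
time: 5.68
ee_pos: [0.4928, 0.0096, -0.0016]
ee_rot: [[-0.98, -0.032, 0.198], [-0.032, 0.999, 0.001], [-0.197, -0.005, -0.98]]
wrist_force: [-6.6, -0.4, -3.9]
opening: 0.0856
```

```bash
python3 - <<'E'
from h import *
f,o=grab('top');cv2.imwrite('pics/t2.png',cv2.resize(f['color'][85:240,225:445],None,fx=3.6,fy=3.6,interpolation=cv2.INTER_CUBIC))
print(o['ee_pos'],o['wrist_force'])
E
```

```text
[ 0.49276586  0.0095946  -0.00160975] [-6.57537216 -0.41887339 -3.89036542]
```

View pics/t2.png

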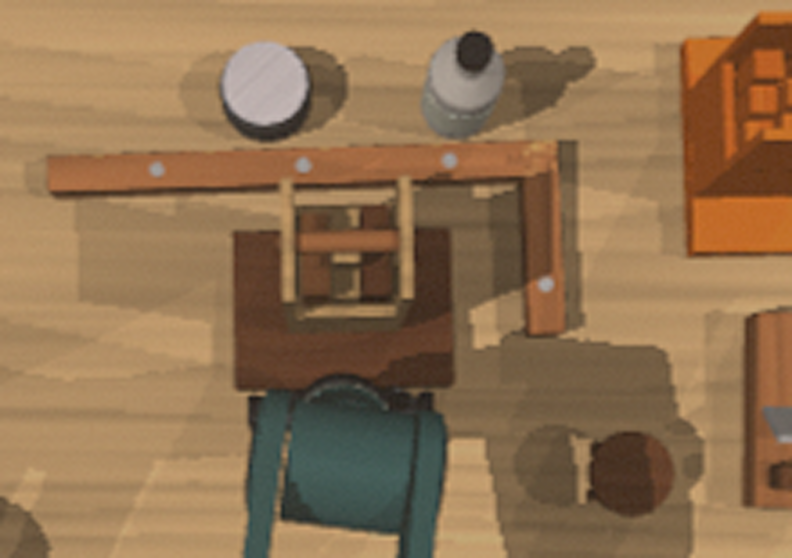

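The crate slides flat and is now nearly square to the fence. Its far edge is at row ~231 and the fence at ~184, which leaves about 37 mm. I'll continue.

Request:
drive_tool(
  series=[
    {"x":0.012,"y":0,"z":0,"wx":0,"wy":0,"wz":0,"gripper":0},
    {"x":0.024,"y":0,"z":0,"wx":0,"wy":0,"wz":0,"gripper":0},
    {"x":0.036,"y":0,"z":0,"wx":0,"wy":0,"wz":0,"gripper":0},
    {"x":0.048,"y":0,"z":0,"wx":0,"wy":0,"wz":0,"gripper":0},
    {"x":0.054,"y":0,"z":0,"wx":0,"wy":0,"wz":0,"gripper":0},
  ],
)

```text
time: 6.35
ee_pos: [0.5199, 0.0095, -0.0017]
ee_rot: [[-0.98, -0.032, 0.197], [-0.032, 0.999, 0.001], [-0.197, -0.005, -0.98]]
wrist_force: [-9.5, 1.1, -0.7]
opening: 0.085
```

Request:
drive_tool(
  series=[
    {"x":0.006,"y":0,"z":0,"wx":0,"wy":0,"wz":0,"gripper":0},
    {"x":0.012,"y":0,"z":0,"wx":0,"wy":0,"wz":0,"gripper":0},
    {"x":0.018,"y":0,"z":0,"wx":0,"wy":0,"wz":0,"gripper":0},
  ],
)

```text
time: 6.72
ee_pos: [0.5285, 0.0095, -0.0016]
ee_rot: [[-0.98, -0.032, 0.197], [-0.032, 0.999, 0.001], [-0.197, -0.005, -0.98]]
wrist_force: [-9.2, 0.5, -2.1]
opening: 0.0853
```

Request:
drive_tool(
  series=[
    {"x":0.004,"y":0,"z":0,"wx":0,"wy":0,"wz":0,"gripper":0},
    {"x":0.008,"y":0,"z":0,"wx":0,"wy":0,"wz":0,"gripper":0},
    {"x":0.008,"y":0,"z":0,"wx":0,"wy":0,"wz":0,"gripper":0},
  ],
)

```text
time: 7.1
ee_pos: [0.5299, 0.0095, -0.0018]
ee_rot: [[-0.981, -0.032, 0.191], [-0.033, 0.999, 0.001], [-0.191, -0.005, -0.982]]
wrist_force: [-18.1, -1.4, 6.2]
opening: 0.085
```

Request:
drive_tool(
  series=[
    {"x":0.004,"y":0,"z":0,"wx":0,"wy":0,"wz":0,"gripper":0},
    {"x":0.008,"y":0,"z":0,"wx":0,"wy":0,"wz":0,"gripper":0},
    {"x":0.008,"y":0,"z":0,"wx":0,"wy":0,"wz":0,"gripper":0},
  ],
)

```text
time: 7.48
ee_pos: [0.53, 0.0094, -0.002]
ee_rot: [[-0.983, -0.033, 0.182], [-0.033, 0.999, 0.001], [-0.182, -0.005, -0.983]]
wrist_force: [-34.0, -1.1, 20.4]
opening: 0.0852
```

The force rises without any motion, so the board is against the fence. I'll retreat and go round to the left side, turning the camera towards +y.

Request:
drive_tool(
  series=[
    {"x":-0.06,"y":0,"z":0,"wx":0,"wy":0,"wz":0,"gripper":0},
    {"x":-0.15,"y":0,"z":0.04,"wx":0,"wy":0,"wz":0,"gripper":0},
    {"x":-0.2,"y":0.05,"z":0.15,"wx":0,"wy":0.1,"wz":0,"gripper":0},
    {"x":-0.2,"y":0.16,"z":0.2,"wx":0,"wy":0.27,"wz":0,"gripper":0},
    {"x":-0.2,"y":0.27,"z":0.2,"wx":0,"wy":0.27,"wz":0,"gripper":0},
  ],
)

```text
time: 8.1
ee_pos: [0.4459, 0.1459, 0.1065]
ee_rot: [[-1.0, -0.03, 0.008], [-0.03, 1.0, 0.002], [-0.009, 0.001, -1.0]]
wrist_force: [0.8, -0.1, -0.1]
opening: 0.0854
```

Request:
drive_tool(
  series=[
    {"x":0,"y":0.12,"z":0.1,"wx":0,"wy":0,"wz":-0.2,"gripper":0},
    {"x":0,"y":0.2,"z":0.1,"wx":0,"wy":0,"wz":-0.4,"gripper":0},
    {"x":0.06,"y":0.2,"z":0.1,"wx":0,"wy":0,"wz":-0.6,"gripper":0},
    {"x":0.12,"y":0.2,"z":0.1,"wx":0,"wy":0,"wz":-0.8,"gripper":0},
    {"x":0.18,"y":0.2,"z":0.1,"wx":0,"wy":0,"wz":-1.0,"gripper":0},
  ],
)

```text
time: 8.72
ee_pos: [0.5331, 0.2446, 0.1522]
ee_rot: [[-0.726, 0.687, 0.0], [0.687, 0.726, 0.0], [-0.0, 0.0, -1.0]]
wrist_force: [0.3, -0.1, -0.6]
opening: 0.0852
```

Request:
drive_tool(
  series=[
    {"x":0.06,"y":0,"z":0,"wx":0,"wy":0,"wz":-0.2,"gripper":0},
    {"x":0.12,"y":0,"z":0,"wx":0,"wy":0,"wz":-0.4,"gripper":0},
    {"x":0.12,"y":0,"z":0,"wx":0,"wy":0,"wz":-0.6,"gripper":0},
    {"x":0.12,"y":0,"z":0,"wx":0,"wy":0,"wz":-0.8,"gripper":0},
    {"x":0.12,"y":0,"z":0,"wx":0,"wy":0,"wz":-1.0,"gripper":0},
  ],
)

```text
time: 9.35
ee_pos: [0.5924, 0.2441, 0.1518]
ee_rot: [[-0.026, 1.0, -0.0], [1.0, 0.026, -0.0], [-0.0, -0.0, -1.0]]
wrist_force: [0.0, 0.1, 0.2]
opening: 0.0855
```

```bash
python3 - <<'E'
from h import *
f,o=grab('top');cv2.imwrite('pics/t3.png',cv2.resize(f['color'][85:240,225:445],None,fx=3.6,fy=3.6,interpolation=cv2.INTER_CUBIC))
print(o['ee_pos'],o['ee_rot'],o['joints'])
E
```

```text
[0.59242937 0.2441084  0.15179791] [[-2.63893888e-02  9.99651677e-01 -3.52345873e-04]
 [ 9.99651735e-01  2.63893538e-02 -1.03639664e-04]
 [-9.43053842e-05 -3.54958151e-04 -9.99999933e-01]] [1.73259955e+01 1.80365706e+01 7.22200862e+01 3.43452915e-04
 8.97643835e+01 1.58138189e+01]
```

View pics/t3.png

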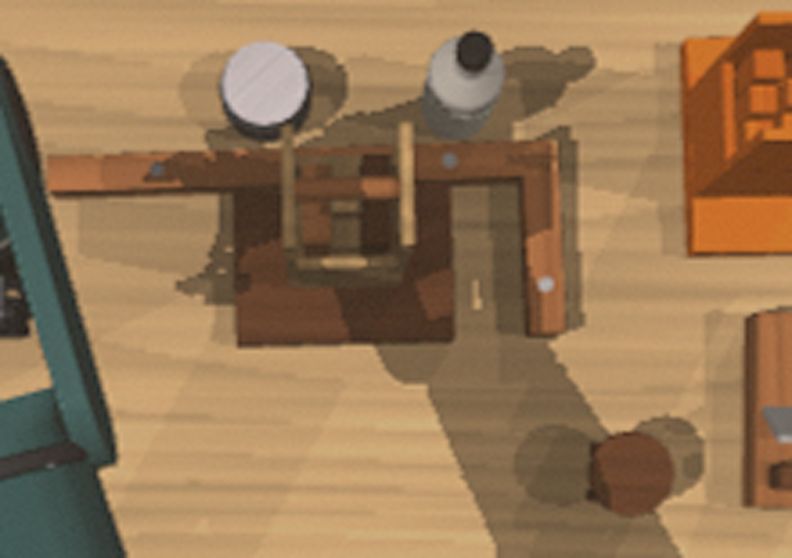

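The board is flush with the fence. Its right edge is at column 452 and the cleat at 525, so about 59 mm remain. Next I'll tilt the tool away from the box, lower it on the left side and push towards -y.

Request:
drive_tool(
  series=[
    {"x":-0.016,"y":-0.05,"z":-0.05,"wx":-0.15,"wy":0,"wz":0,"gripper":0},
    {"x":-0.016,"y":-0.1,"z":-0.12,"wx":-0.27,"wy":0,"wz":0,"gripper":0},
    {"x":-0.016,"y":-0.16,"z":-0.2,"wx":-0.27,"wy":0,"wz":0,"gripper":0},
    {"x":-0.016,"y":-0.18,"z":-0.28,"wx":-0.27,"wy":0,"wz":0,"gripper":0},
    {"x":-0.016,"y":-0.18,"z":-0.302,"wx":-0.27,"wy":0,"wz":0,"gripper":0},
  ],
)

```text
time: 10.02
ee_pos: [0.5817, 0.1529, -0.0022]
ee_rot: [[-0.033, 0.999, -0.007], [0.977, 0.031, -0.212], [-0.212, -0.014, -0.977]]
wrist_force: [-0.9, 0.0, 0.5]
opening: 0.0854
```

Request:
drive_tool(
  series=[
    {"x":0.0,"y":-0.03,"z":0,"wx":0,"wy":0,"wz":0,"gripper":0},
    {"x":0.0,"y":-0.06,"z":0,"wx":0,"wy":0,"wz":0,"gripper":0},
    {"x":0.0,"y":-0.075,"z":0,"wx":0,"wy":0,"wz":0,"gripper":0},
    {"x":0.0,"y":-0.085,"z":0,"wx":0,"wy":0,"wz":0,"gripper":0},
    {"x":0.0,"y":-0.095,"z":0,"wx":0,"wy":0,"wz":0,"gripper":0},
  ],
)

```text
time: 10.65
ee_pos: [0.5843, 0.1064, 0.0019]
ee_rot: [[-0.032, 0.999, 0.001], [0.977, 0.031, -0.21], [-0.21, -0.006, -0.978]]
wrist_force: [-0.9, -0.0, -0.0]
opening: 0.0856
```

Request:
drive_tool(
  series=[
    {"x":0.0,"y":-0.01,"z":0,"wx":0,"wy":0,"wz":0,"gripper":0},
    {"x":0.001,"y":-0.02,"z":0,"wx":0,"wy":0,"wz":0,"gripper":0},
    {"x":0.001,"y":-0.03,"z":0,"wx":0,"wy":0,"wz":0,"gripper":0},
    {"x":0.001,"y":-0.04,"z":0,"wx":0,"wy":0,"wz":0,"gripper":0},
    {"x":0.002,"y":-0.05,"z":0,"wx":0,"wy":0,"wz":0,"gripper":0},
  ],
)

```text
time: 11.28
ee_pos: [0.5851, 0.0863, 0.0017]
ee_rot: [[-0.034, 0.999, 0.001], [0.979, 0.033, -0.202], [-0.202, -0.005, -0.979]]
wrist_force: [-2.0, 12.2, 2.6]
opening: 0.0853
```

Request:
drive_tool(
  series=[
    {"x":0.0,"y":-0.01,"z":0,"wx":0,"wy":0,"wz":0,"gripper":0},
    {"x":0.001,"y":-0.02,"z":0,"wx":0,"wy":0,"wz":0,"gripper":0},
    {"x":0.001,"y":-0.03,"z":0,"wx":0,"wy":0,"wz":0,"gripper":0},
  ],
)

```text
time: 11.65
ee_pos: [0.5857, 0.0713, 0.0017]
ee_rot: [[-0.034, 0.999, 0.002], [0.979, 0.033, -0.202], [-0.202, -0.005, -0.979]]
wrist_force: [-1.2, 11.8, 2.0]
opening: 0.0855
```

```bash
python3 - <<'E'
from h import *
f,o=grab('top');cv2.imwrite('pics/t4.png',cv2.resize(f['color'][85:240,225:445],None,fx=3.6,fy=3.6,interpolation=cv2.INTER_CUBIC))
E
```

```text
(no output)
```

View pics/t4.png

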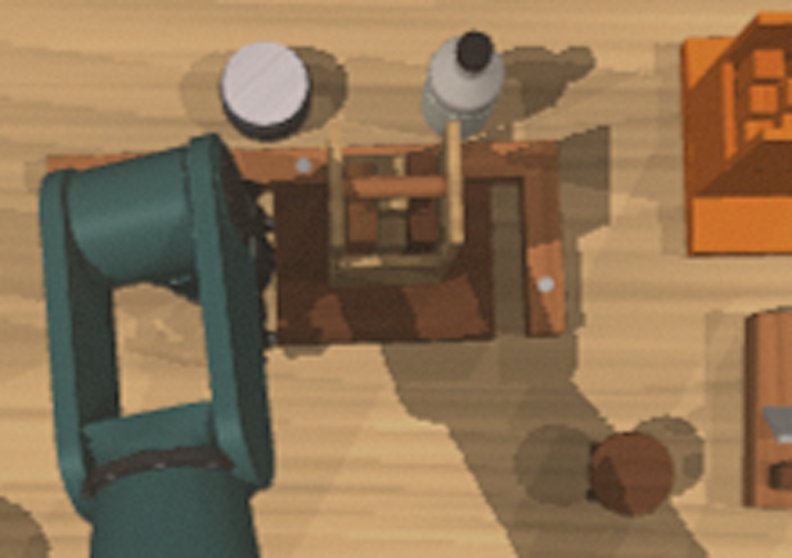

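The crate slides along the fence, still flush and upright. The gap to the cleat runs from column 493 to 525, about 26 mm. The wrist stays clear of the box.

Request:
drive_tool(
  series=[
    {"x":0.0,"y":-0.01,"z":0,"wx":0,"wy":0,"wz":0,"gripper":0},
    {"x":0.001,"y":-0.02,"z":0,"wx":0,"wy":0,"wz":0,"gripper":0},
    {"x":0.001,"y":-0.03,"z":0,"wx":0,"wy":0,"wz":0,"gripper":0},
    {"x":0.002,"y":-0.038,"z":0,"wx":0,"wy":0,"wz":0,"gripper":0},
  ],
)

```text
time: 12.2
ee_pos: [0.5866, 0.0522, 0.0017]
ee_rot: [[-0.033, 0.999, 0.001], [0.979, 0.033, -0.203], [-0.202, -0.006, -0.979]]
wrist_force: [-2.3, 12.9, 3.5]
opening: 0.0858
```

Request:
drive_tool(
  series=[
    {"x":0.0,"y":-0.006,"z":0,"wx":0,"wy":0,"wz":0,"gripper":0},
    {"x":0.0,"y":-0.012,"z":0,"wx":0,"wy":0,"wz":0,"gripper":0},
  ],
)

```text
time: 12.45
ee_pos: [0.5869, 0.0462, 0.0017]
ee_rot: [[-0.034, 0.999, 0.002], [0.979, 0.033, -0.203], [-0.203, -0.005, -0.979]]
wrist_force: [-0.5, 10.3, 1.9]
opening: 0.0855
```

Request:
drive_tool(
  series=[
    {"x":0.0,"y":-0.005,"z":0,"wx":0,"wy":0,"wz":0,"gripper":0},
    {"x":0.0,"y":-0.008,"z":0,"wx":0,"wy":0,"wz":0,"gripper":0},
  ],
)

```text
time: 12.7
ee_pos: [0.5869, 0.0454, 0.0017]
ee_rot: [[-0.034, 0.999, 0.002], [0.98, 0.033, -0.197], [-0.197, -0.004, -0.98]]
wrist_force: [-2.0, 21.6, 3.8]
opening: 0.0856
```

The force has doubled with no motion, so the board is against the cleat. One more light press, then I'll withdraw and look.

Request:
drive_tool(
  series=[
    {"x":0.0,"y":-0.006,"z":0,"wx":0,"wy":0,"wz":0,"gripper":0},
    {"x":0.0,"y":-0.006,"z":0,"wx":0,"wy":0,"wz":0,"gripper":0},
    {"x":0.0,"y":0.06,"z":0,"wx":0,"wy":0,"wz":0,"gripper":0},
    {"x":0.0,"y":0.16,"z":0.02,"wx":0,"wy":0,"wz":0,"gripper":0},
    {"x":0.0,"y":0.28,"z":0.1,"wx":0,"wy":0,"wz":0,"gripper":0},
  ],
)

```text
time: 13.32
ee_pos: [0.5844, 0.1701, 0.0437]
ee_rot: [[-0.033, 0.999, -0.006], [0.977, 0.031, -0.212], [-0.212, -0.013, -0.977]]
wrist_force: [0.4, -1.0, -0.4]
opening: 0.0855
```

Request:
drive_tool(
  series=[
    {"x":-0.05,"y":0.08,"z":0.1,"wx":0,"wy":0,"wz":0,"gripper":0},
    {"x":-0.15,"y":0.15,"z":0.2,"wx":0,"wy":0,"wz":0,"gripper":0},
    {"x":-0.25,"y":0.15,"z":0.2,"wx":0,"wy":0,"wz":0,"gripper":0},
    {"x":-0.25,"y":0.15,"z":0.2,"wx":0,"wy":0,"wz":0,"gripper":0},
  ],
)

```text
time: 13.82
ee_pos: [0.459, 0.2459, 0.1476]
ee_rot: [[-0.035, 0.999, 0.002], [0.977, 0.035, -0.209], [-0.209, -0.005, -0.978]]
wrist_force: [-0.3, 0.4, -0.3]
opening: 0.0851
```

```bash
python3 - <<'E'
from h import *
f,o=grab('top');cv2.imwrite('pics/t5.png',cv2.resize(f['color'][110:210,270:400],None,fx=6,fy=6,interpolation=cv2.INTER_CUBIC))
print(o['ee_pos'],o['wrist_force'])
E
```

```text
[0.45897675 0.24589669 0.14760951] [-0.3230513   0.38806834 -0.25321766]
```

View pics/t5.png

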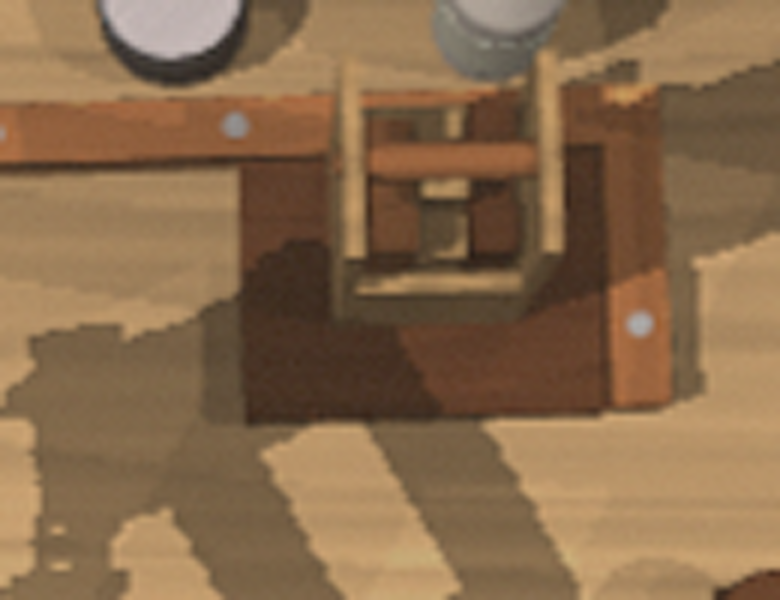

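The board sits in the corner with its edges on both inner faces: near corners (247,424) and (602,411), cleat inner edge at about (611,400). A numerical check against the stop measured earlier:

```bash
python3 - <<'E'
from h import *
f,o=grab('top');c=cam(f,o)
P=lambda a,s,off:(np.array(a,float)+.5)/s+off-.5
S=ray(c,P([(50,192),(522,180),(528,335)],3.6,np.array([225,85])),.035)
th=np.radians(2.25);R=np.array([[np.cos(th),-np.sin(th)],[np.sin(th),np.cos(th)]])
B=ray(c,P([(247,424),(603,412),(241,165),(603,147)],6,np.array([270,110])),.03)
k=ray(c,P([(612,405),(608,260)],6,np.array([270,110])),.035)
np.set_printoptions(precision=4,suppress=True)
print('NL NR FL FR in stop frame (expect -.13,.18; -.13,0; 0,.18; 0,0)\n',(B[:,:2]-S[1,:2])@R)
print('cleat inner pts',(k[:,:2]-S[1,:2])@R)
e=B[0]-B[1];print('yaw near edge',np.degrees(np.arctan2(-e[0],e[1])), 'stop',[np.degrees(np.arctan2(-(S[0]-S[1])[0],(S[0]-S[1])[1]))])
E
```

```text
NL NR FL FR in stop frame (expect -.13,.18; -.13,0; 0,.18; 0,0)
 [[-0.1298  0.1779]
 [-0.1289  0.0028]
 [-0.0015  0.1771]
 [ 0.0026 -0.0021]]
cleat inner pts [[-0.1261 -0.0011]
 [-0.0545 -0.0018]]
yaw near edge 2.545181697436775 stop [np.float64(2.1534368129236947)]
```

```bash
python3 -c "
from workcell import manip
print(manip.job_done())"
```

```text
the job is handed in; nothing more can be done
None
```

The crate is parked in the corner of the stop and the job is handed in; no verdict was reported. I pushed the base board's near edge with both open fingers until it met the fence. Then I pushed its left edge until it met the cleat. At each stop the force rose without any motion. I then drew the hand clear and handed in at about 14 s.

- **Position:** in the last top picture, the board's corners lie within about 3 mm of where they should be in the stop's frame. The picture resolves about 3 mm per pixel.
- **Squareness:** the near edge is within about 0.4° of the fence line.
- **Contact:** the crate looked upright in every picture. The wrist force was about zero after the hand withdrew. I never saw the fingers touch the box, though the force on it cannot be measured separately.
- **Bystanders:** the glue, wax and stool looked unmoved by eye. I did not check the mallet, plane, square and bowl again at the end, but the hand did not go near them.
- **Disagreement:** early in the first push the tool felt about 10 N upward, probably from fingertips brushing the bench. I raised the tool slightly. A similar upward force, about 20 N, came back when I pressed the board against the fence.

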